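Stack phone, separator card and battery, then swing the bench lamp over them

TASK

Lay the separator card lengthwise and centred on the dark phone that lies alone on the clear bench right of the lamp, then lay the battery in its black cradle, which lies beside the card at the left, lengthwise on the middle of the card: set both down rather than dropping them, and leave the phone where it lies. Then take the jointed bench lamp by the grip on top of its head and swing it round the near side of its post until the head stands centred above the battery, and let go. Do not disturb the screw jar or the white charging pad.

Things in the scene. Friction and masses are not known exactly. Their poses are not given: they have to be found in the camera images.
- phone: Dark smooth phone lying flat and alone on the bench right of the lamp foot, glass up: 150 mm long (its x), 74 mm wide (its y), 8 mm thick. Loose. Origin: centre of its underside. Stays where it is.
- card_mid (a point): Centre (half-way up) of the separator card: plain grey fibreboard, rigid, 124 x 74 mm, 6 mm thick, about 50 g, lying flat on the left part of the bench. Long axis x, across y, z up. The middle 50 mm of both long sides is cut back 8 mm, so that it is only 58 mm wide there: the place to grip it, across y.
- battery_mid (a point): Centre (half-way up) of the battery in its black cradle: flat black block with a white label and small gold contacts on top, 85 mm long (its x), 50 mm wide (its y), 10 mm high (the lower 8 mm is solid to the touch), about 60 g, flat on the left part of the bench with its centre 120 to 160 mm to one side of the card's (left or right), not among the scrap. Grip it across its width (y) at the middle.
- lamp_grip (a point): Middle of the upright round grip (24 mm across, 48 mm tall, its foot 28 mm across) on the centre of the lamp head, about 149 mm above the bench; its top is 21 mm above this point, its foot 27 mm below, where the flat arm begins. The head is a round black disc 80 mm across hanging below, underside 73 mm above the bench; it swivels freely about the upright axis of the grip, so a held grip need not be turned.
- lamp_post (a point): On the upright axis of the lamp's post, 96 mm above the bench, at the lamp's first joint. The round foot (100 mm across) is fixed to the bench. The head starts left of the post and must pass on the robot's (near) side of it. Low fixed scrap, up to 50 mm high, lies in front of the lamp; a wall shelf overhangs the back of the bench, about 0.5 m up, from just behind the lamp.
- lamp_arm1 (a joint): Angle of the lower lamp arm about the upright post: 0 when it points 0.80 rad to the left of world +x (about the parked pose), growing anticlockwise seen from above; range -1.1 to 3.6 rad. Joint to joint 180 mm; its top is 108 mm above the bench. Stiff: it stays where it is left; the head needs a few newtons to move.
- lamp_arm2 (a joint): Angle of the upper lamp arm relative to the lower one, about the upright elbow: 0 when bent 1.80 rad anticlockwise from straight (about the parked pose), growing anticlockwise; range -1.80 (straight) to 0.95 rad (folded). Elbow to grip axis 180 mm; its top is 123 (the elbow cap 124) mm above the bench. Stiff, stays. The head moves only level; drawn by the grip, keep it 120 to 340 mm from the post axis.
- jar: Clear jar of screws with a yellow lid, 87 mm across, 117 mm high, standing to the left behind. Origin: centre of its underside. Leave it alone.
- pad: Round white charging pad, 98 mm across, 13 mm high, lying to the right of the phone. Origin: centre of its underside. Leave it alone.

How it is judged (in metres and radians):
On the way, in this order (a step that is already met when the one before it is completed fails the run):
1. the card lies lengthwise and centred on the phone, released (x of card_mid in the frame of phone between -0.02 and 0.02 m and y of card_mid in the frame of phone between -0.012 and 0.012 m and z of card_mid in the frame of phone between 0.008 and 0.0145 m and angle between the x axis of card_mid and the x axis of phone, either way round below 0.17 rad and contact force between the fingers and card below 0.05 N), for 0.2 s.
2. the battery lies lengthwise on the middle of the card, released (x of battery_mid in the frame of card_mid between -0.02 and 0.02 m and y of battery_mid in the frame of card_mid between -0.012 and 0.012 m and z of battery_mid in the frame of card_mid between 0.005 and 0.0115 m and angle between the x axis of battery_mid and the x axis of card_mid, either way round below 0.17 rad and x of card_mid in the frame of phone between -0.02 and 0.02 m and y of card_mid in the frame of phone between -0.012 and 0.012 m and z of card_mid in the frame of phone between 0.008 and 0.0145 m and angle between the x axis of card_mid and the x axis of phone, either way round below 0.17 rad and contact force between the fingers and battery below 0.05 N), for 0.2 s.
3. the lamp head stands above the battery (horizontal distance between lamp_grip and battery_mid below 0.025 m), for 0.2 s.
At the end, for the whole second after the job is handed in: Card flat on the phone, within 20 mm lengthwise, 12 mm sideways and 10 degrees; battery likewise on the card; phone within 20 mm of its start; lamp grip axis within 25 mm (level) of the battery's centre; all released and at rest (x of card_mid in the frame of phone between -0.02 and 0.02 m and y of card_mid in the frame of phone between -0.012 and 0.012 m and z of card_mid in the frame of phone between 0.008 and 0.0145 m and angle between the x axis of card_mid and the x axis of phone, either way round below 0.17 rad and x of battery_mid in the frame of card_mid between -0.02 and 0.02 m and y of battery_mid in the frame of card_mid between -0.012 and 0.012 m and z of battery_mid in the frame of card_mid between 0.005 and 0.0115 m and angle between the x axis of battery_mid and the x axis of card_mid, either way round below 0.17 rad and distance of phone from where it was at the start of the episode below 0.02 m and horizontal distance between lamp_grip and battery_mid below 0.025 m and velocity of joint lamp_arm1 between -0.05 and 0.05 rad/s and velocity of joint lamp_arm2 between -0.05 and 0.05 rad/s and linear speed of battery below 0.02 m/s); the robot touches nothing.
It fails at once if the card is dropped from a height (height (world z) of card_mid above 0.05 m and contact force between the fingers and card below 0.05 N).
It fails at once if the battery is dropped from a height (height (world z) of battery_mid above 0.06 m and contact force between the fingers and battery below 0.05 N).
It fails at once if the jar is shifted by more than 30 mm (distance of jar from where it was at the start of the episode above 0.03 m).
It fails at once if the charging pad is shifted by more than 30 mm (distance of pad from where it was at the start of the episode above 0.03 m).
It also fails if it takes over 72 s, if anything falls off the work surface, if the arm or the gripper's body presses on something with over 40 N, if the wrist force passes 120 N, or if a joint passes its speed limit or range.

ROBOT

A 6-joint arm with a two-finger parallel gripper is mounted at the origin on a cart in front of the work surface, level with it; the furniture and walls round the work are solid. World frame = base frame: x ahead of the robot, y to its left, z up, the work surface at z = 0. Lengths are in m, angles in degrees, forces in N, time in s.
With the tool pointing down it reaches from about 0.35 to 0.875 m from the base axis. Payload 4.2 kg.
Tool frame: the origin (TCP) lies on the centre line of the jaws, within the pads' length; the fingertips stand 11 mm ahead of it and the grasp point (between the pads) lies 8 mm behind it; z points along the fingers, y is the line along which they close (so a half turn about z gives the same grasp; the last joint's range is limited). The gripper opens to 87 mm and grips with 3 to 60 N. Pads are 19 mm wide; open, the fingers measure 117 mm over their backs; the gripper's body (75 mm by 190 mm) begins 51 mm behind the grasp point.
Start: joints at [87.525, 22.042, 0.453, 0, -68.411, -14.817], TCP at [0.186, 0.597, 0.234] pointing down, gripper open.
Joint ranges: [-179.83, 179.83], [-69.29, 118.12], [-61.27, 80.66], [-181.25, 117.63], [-171.15, -9.14], [-177.46, 177.46]. Speed limits (degrees/s): [159.86, 159.86, 180, 180, 180, 180].

INTERFACE

Orientations are given as a 3x3 rotation matrix whose columns are the frame's x, y, z axes.
In Python, from station import r gives the robot as it stands.
- The arm moves only by the tool servo_tool, never from a script. Its argument "commands" is a list that holds one entry, the list of rows, each a list of 7 numbers: the closure, from 0 (fully open) to 1 (shut), then the shift along the tool's x, y, z in mm, then the turn, a rotation vector about the tool's x, y, z in rad. In form: [[[claw, x, y, z, ax, ay, az], ...]]. A call has exactly 5 rows; each row is the pose to reach, as a shift and turn from the pose commanded when the call began, along the tool's axes at that moment; what a row does not reach only later rows make up. A row lasts 1/10 s, in which the tool goes at most 50 mm and 8.59 degrees, less where a joint would pass 70% of its speed; a pose out of reach is approached as far as the arm can. A call with a gripper value outside its range is refused whole. The fingers move at their own pace and stop on an object; the grip force is fixed at half the most. Time passes only in rows, so rows that repeat a pose let the fingers close, or fill a call up. It gives the time, the measured TCP pose, the force, the opening and the grip force at its end, in the units of the state.
- r.sense(): the state, without advancing time (a new reading comes with each control period).
- r.capture(name): name is "scene" or "side" or "wrist"; returns a dict with "pixels" (420x560x3 uint8, red, green, blue), "camera_matrix" (3x3 intrinsics, pixels), "R" (3x3) and "t" (3): a world point X has camera coordinates R X + t. Camera axes: x right, y down, z forward; pixel columns grow to the right and rows downward; lengths in m; the calibration is good to about 2 mm. A picture is of the moment at which its call begins. There is no depth.
- r.finish_job(): hands the job in; it is judged then, once.
The state is a dict: "time_s": time; "joints": joint angles; "joint_velocities": joint speeds; "effort": joint torques, N m; "tcp_pos": TCP position; "ee_rot": TCP orientation; "wrist_force": force on the tool from outside, world axes, zero at the start; "moment": the same for the moment, N m; "gripper_width": opening from 0.0 (shut) to 1.0 (fully open); "gripper_force": force on a finger pad.
Only numpy, scipy, OpenCV 4.12 (cv2) and the standard library are available. Lean on these libraries where they do the work, as an engineer would, in place of code of your own. Each camera call takes 0.05 s, during which the arm holds its last target. There are 200 camera calls.

## Working session

There is one attempt and no reset: what is moved stays moved. The work goes in short steps, Python scripts to look and compute and a tool call to move; the robot and the scene stay as the last step left them, time stands still between calls to the robot, and variables do not carry over. Pictures are saved under pics/ and viewed, at most 10 in all, crops included, and the job is handed in when it is done.

Besides the shell and the picture viewer there is one more tool, called as name(argument=value, ...) on one line, values as JSON. servo_tool: Moves the arm, as the interface text tells. Its arguments: {"type":"object","properties":{"commands":{"type":"array","items":{"type":"array","items":{"type":"array","items":{"type":"number"}}}}},"required":["commands"]}

```bash
mkdir -p pics; cat > h.py <<'E'
import numpy as np, cv2, pickle
def grab(r,n,f):
    c=r.capture(n); cv2.imwrite(f'pics/{f}.png',c['pixels'][:,:,::-1]); pickle.dump(c,open(f'pics/{f}.pkl','wb')); return c
def ray(c,uv,z):
    K,R,t=[np.array(c[k],float) for k in('camera_matrix','R','t')]
    uv=np.atleast_2d(np.array(uv,float)); d=np.c_[uv,np.ones(len(uv))]@np.linalg.inv(K).T@R
    o=-R.T@t; return o+d*((z-o[2])/d[:,2])[:,None]
def proj(c,X):
    K,R,t=[np.array(c[k],float) for k in('camera_matrix','R','t')]
    p=(np.atleast_2d(X)@R.T+t)@K.T; return p[:,:2]/p[:,2:]
E
python3 - <<'E'
from station import r
from h import *
for n in('scene','side','wrist'):
    c=grab(r,n,n+'0'); R,t=np.array(c['R']),np.array(c['t']); print(n,(-R.T@t).round(3),R[2].round(2))
s=r.sense(); print(s['time_s'],s['tcp_pos'],s['ee_rot'])
a=[cv2.imread(f'pics/{n}0.png') for n in('scene','side')]
E
```

```text
scene [-0.058 -0.789  1.322] [ 0.39  0.53 -0.75]
side [0.54  1.055 0.834] [ 0.03 -0.81 -0.59]
wrist [0.261 0.573 0.382] [-0.27  0.08 -0.96]
0.15 [0.1856503  0.59632743 0.23269955] [[ 9.54749468e-01 -2.97410956e-01 -4.19190590e-04]
 [-2.97411236e-01 -9.54748023e-01 -1.66387226e-03]
 [ 9.46324515e-05  1.71325314e-03 -9.99998528e-01]]
```

View pics/scene0.png

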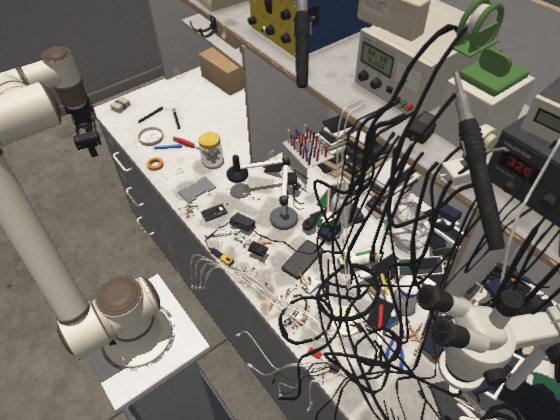

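View pics/side0.png

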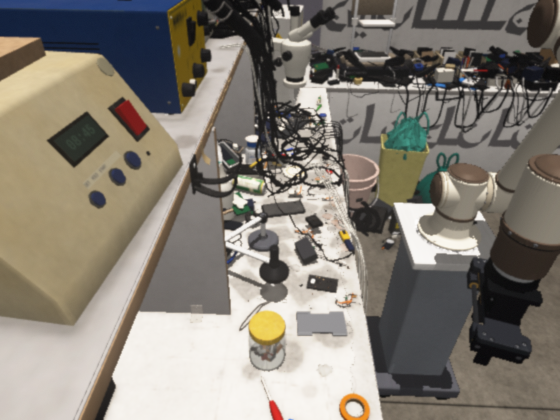

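View pics/wrist0.png

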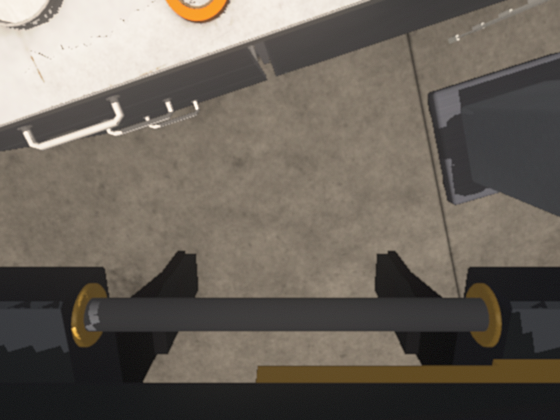

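The scene view shows the card at about (197,188), the battery at (214,212), the phone at (302,260), the lamp post at (284,190) and the grip at (236,165). In the side view the card is at (322,323), the battery at (322,283), the phone at (284,209) and the lamp head at (273,270). The wrist view shows only the bench edge and the floor.

```bash
python3 - <<'E'
import cv2
a=cv2.imread('pics/scene0.png')[140:290,145:345]; cv2.imwrite('pics/sc.png',cv2.resize(a,None,fx=4,fy=4,interpolation=2))
a=cv2.imread('pics/side0.png')[190:340,200:370]; cv2.imwrite('pics/sd.png',cv2.resize(a,None,fx=4,fy=4,interpolation=2))
E
```

```text
(no output)
```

View pics/sc.png

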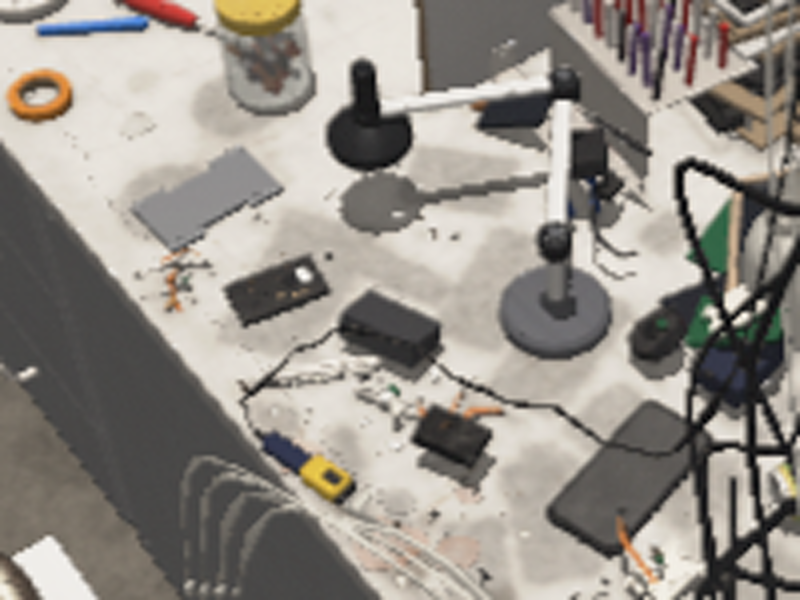

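View pics/sd.png

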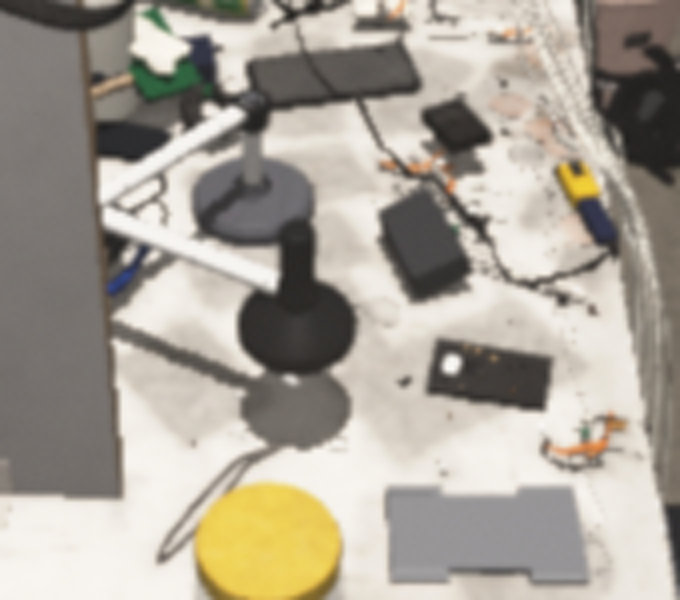

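The scene crop shows the card corners at (135,212), (243,148), (285,188) and (173,248), the battery at (275,290), the phone at (630,478), the grip top at (364,62) and the post joint at (552,238). The side crop matches, with the card centre at (485,530), the battery at (490,372), the phone at (333,73) and the grip top at (297,225).

```bash
python3 - <<'E'
from h import *
sc=pickle.load(open('pics/scene0.pkl','rb')); sd=pickle.load(open('pics/side0.pkl','rb'))
def S(l): return np.array(l)/4+[145-.375,140-.375]
def D(l): return np.array(l)/4+[200-.375,190-.375]
def rect(n,P):
    rc=cv2.minAreaRect((P[:,:2]*1000).astype(np.float32)); print(n,P.mean(0).round(4),'rect',np.round(rc,1) if 0 else rc)
for n,z,a,b in [('card',.006,[(135,210),(243,148),(285,188),(173,247)],[(387,487),(575,487),(588,572),(390,572)]),
 ('batt',.009,[(225,288),(312,255),(328,289),(243,323)],[(436,340),(552,355),(546,407),(428,390)]),
 ('phone',.008,[(548,508),(655,400),(712,435),(612,553)],[(248,62),(403,42),(420,90),(262,105)])]:
    rect(n+' scene',ray(sc,S(a),z)); rect(n+' side',ray(sd,D(b),z))
print('grip',ray(sc,S([(364,66)]),.168),ray(sd,D([(297,226)]),.168))
print('post',ray(sc,S([(554,238)]),.105),ray(sd,D([(253,107)]),.105), 'foot',ray(sc,S([(555,300)]),.02),ray(sd,D([(254,195)]),.02))
# masks for scrap
print('elbow',ray(sc,S([(565,80)]),.122))
for n,uv in(('box',[(342,320),(372,292),(440,325),(400,350)]),('sm',[(415,430),(440,405),(492,435),(465,460)])): print(n,ray(sc,S(uv),.03).round(3))
# grey card mask
hsv=lambda c:cv2.cvtColor(c['pixels'],cv2.COLOR_RGB2HSV)
for nm,c,box in(('scene',sc,(172,170,222,205)),('side',sd,(292,305,352,342))):
    x0,y0,x1,y1=box; p=c['pixels'][y0:y1,x0:x1].astype(int); m=((p.max(2)>90)&(p.max(2)<165)&(p[...,2]>p[...,0]+3)).astype(np.uint8)
    k=cv2.findContours(m,0,1)[0]; k=max(k,key=cv2.contourArea); M=cv2.moments(k); uv=k[:,0]+[x0,y0]
    rect('cardmask '+nm,ray(c,uv,.006)); print(ray(c,[(M['m10']/M['m00']+x0,M['m01']/M['m00']+y0)],.006))
E
```

```text
card scene [0.4443 0.3957 0.006 ] rect ((444.3658447265625, 393.8559875488281), (122.61722564697266, 69.91990661621094), 3.1079626083374023)
card side [0.4456 0.4    0.006 ] rect ((445.61468505859375, 399.94146728515625), (124.43799591064453, 66.31391143798828), 2.8032360076904297)
batt scene [0.4325 0.2589 0.009 ] rect ((433.0613708496094, 258.44464111328125), (45.691890716552734, 85.20994567871094), 79.5996322631836)
batt side [0.4357 0.2675 0.009 ] rect ((435.4072265625, 267.51055908203125), (50.1253662109375, 82.8890609741211), 82.14437103271484)
phone scene [ 0.5557 -0.0919  0.008 ] rect ((556.202392578125, -93.720703125), (144.20230102539062, 66.95922088623047), 12.512526512145996)
phone side [ 0.5557 -0.0848  0.008 ] rect ((556.5751953125, -86.96502685546875), (143.5475311279297, 74.05646514892578), 12.106084823608398)
grip [[0.57135229 0.30195135 0.168     ]] [[0.57122533 0.30000853 0.168     ]]
post [[0.61170676 0.08434003 0.105     ]] [[0.61378188 0.09469131 0.105     ]] foot [[0.61389686 0.08672915 0.02      ]] [[0.61367127 0.09728123 0.02      ]]
elbow [[0.72795182 0.21718853 0.122     ]]
box [[0.45  0.177 0.03 ]
 [0.488 0.187 0.03 ]
 [0.513 0.119 0.03 ]
 [0.47  0.118 0.03 ]]
sm [[ 0.431  0.041  0.03 ]
 [ 0.463  0.049  0.03 ]
 [ 0.478 -0.003  0.03 ]
 [ 0.446 -0.009  0.03 ]]Traceback (most recent call last):
  File "<stdin>", line 20, in <module>
ValueError: max() iterable argument is empty
```

servo_tool(commands=[[[0,45,19,5,0,0,-0.07],[0,90,38,11,0,0,-0.14],[0,135,58,16,0,0,-0.21],[0,180,77,21,0,0,-0.28],[0,225,96,26,0,0,-0.354]]])

```text
time_s: 0.65
tcp_pos: [0.3731, 0.4366, 0.2072]
ee_rot: [[0.998, 0.056, -0.0], [0.056, -0.998, -0.0], [-0.0, 0.0, -1.0]]
wrist_force: [0.3, 1.1, -0.1]
gripper_width: 0.999
gripper_force: 0.0
```

```bash
cat >> h.py <<'E'
from scipy.spatial.transform import Rotation as Ro
def plan(r,xyz,yaw):
    s=r.sense(); R=np.array(s['ee_rot']); p=np.array(s['tcp_pos']); a=np.radians(yaw)
    T=np.array([[np.cos(a),np.sin(a),0],[np.sin(a),-np.cos(a),0],[0,0,-1]])
    return 't',round(s['time_s'],2),'tcp',p.round(4),'shift mm',(R.T@(np.array(xyz)-p)*1000).round(1),'rv',Ro.from_matrix(R.T@T).as_rotvec().round(3)
E
python3 - <<'E'
from station import r
from h import *
print(*plan(r,[.42,.397,.2],3))
E
```

```text
t 0.65 tcp [0.3731 0.4366 0.2072] shift mm [44.7 42.2  7.2] rv [0.    0.    0.003]
```

servo_tool(commands=[[[0,15,14,2,0,0,0],[0,30,28,5,0,0,0],[0,45,42,7,0,0,0],[0,45,42,7,0,0,0],[0,45,42,7,0,0,0]]])

```text
time_s: 1.15
tcp_pos: [0.4192, 0.3984, 0.2003]
ee_rot: [[0.999, 0.051, -0.0], [0.051, -0.999, -0.0], [-0.0, 0.0, -1.0]]
wrist_force: [-0.2, -0.3, -0.6]
gripper_width: 1.0
gripper_force: 0.0
```

```bash
python3 - <<'E'
from station import r
from h import *
c=grab(r,'wrist','w1'); print(*plan(r,[.445,.397,.1],3))
for X in ([.445,.397,.006],[.434,.263,.009],[.383,.36,.006]): print(proj(c,X).round(0))
E
```

```text
t 1.2 tcp [0.4189 0.3988 0.2004] shift mm [ 26.    3.1 100.4] rv [ 0.  0. -0.]
[[289. 162.]]
[[429. 181.]]
[[323. 226.]]
```

View pics/w1.png

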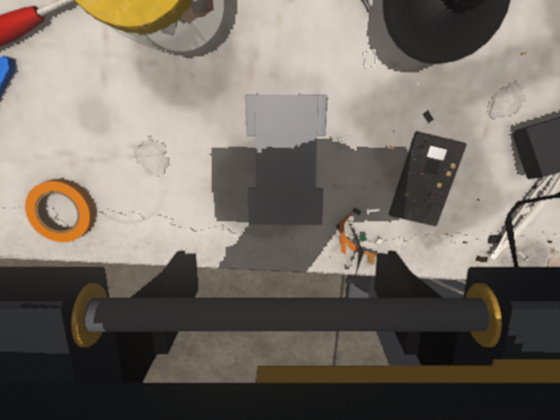

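The wrist view shows the card with corners at (247,96), (326,96), (322,222) and (250,222), and the battery with corners at (419,131), (466,143), (437,226) and (391,214).

```bash
python3 - <<'E'
from station import r
from h import *
c=pickle.load(open('pics/w1.pkl','rb'))
for n,uv,z in(('card',[(247,96),(326,96),(322,222),(250,222)],.006),('notch',[(255,150),(317,150),(319,190),(253,190)],.006),('bat',[(419,131),(466,143),(437,226),(391,214)],.009)):
    P=ray(c,uv,z); print(n,P.mean(0).round(4),P.round(3).tolist(),cv2.minAreaRect((P[:,:2]*1000).astype(np.float32)))
sc=pickle.load(open('pics/scene0.pkl','rb')); print('jar lid',ray(sc,[(209,139.5)],.117), ray(pickle.load(open('pics/side0.pkl','rb')),[(267,326)],.117))
E
```

```text
card [0.4444 0.3998 0.006 ] [[0.502, 0.438, 0.006], [0.506, 0.367, 0.006], [0.387, 0.361, 0.006], [0.383, 0.433, 0.006]] ((444.4143371582031, 399.9303894042969), (119.56838989257812, 71.62925720214844), 2.8738150596618652)
notch [0.4366 0.3996 0.006 ] [[0.454, 0.43, 0.006], [0.457, 0.372, 0.006], [0.419, 0.367, 0.006], [0.416, 0.431, 0.006]] ((436.5968017578125, 399.6307373046875), (38.50047302246094, 63.959564208984375), 2.982175350189209)
bat [0.4349 0.2642 0.009 ] [[0.48, 0.28, 0.009], [0.471, 0.235, 0.009], [0.389, 0.248, 0.009], [0.399, 0.295, 0.009]] ((434.58880615234375, 263.7026672363281), (48.12832260131836, 83.02351379394531), 79.49545288085938)
jar lid [[0.57203361 0.48933299 0.117     ]] [[0.57634752 0.5050508  0.117     ]]
```

servo_tool(commands=[[[0,10,0.5,30,0,0,0],[0,20,1,65,0,0,0],[0,25.5,1.5,100,0,0,0],[0,25.5,1.5,135,0,0,0],[0,25.5,1.5,155,0,0,0]]])

```text
time_s: 1.7
tcp_pos: [0.4431, 0.398, 0.0426]
ee_rot: [[0.999, 0.053, -0.003], [0.053, -0.999, -0.003], [-0.003, 0.003, -1.0]]
wrist_force: [0.4, -0.9, 0.4]
gripper_width: 1.0
gripper_force: 0.0
```

```bash
python3 - <<'E'
from station import r
from h import *
print(*plan(r,[.4445,.399,.0125],2.9))
E
```

```text
t 1.7 tcp [0.4431 0.398  0.0426] shift mm [ 1.6 -1.1 30.1] rv [0.003 0.003 0.002]
```

servo_tool(commands=[[[0,0,0,8,0,0,0],[0,0,0,16,0,0,0],[0,0,0,24,0,0,0],[0,0,0,32.5,0,0,0],[0,0,0,32.5,0,0,0]]])

```text
time_s: 2.2
tcp_pos: [0.4443, 0.3981, 0.0125]
ee_rot: [[0.999, 0.052, -0.001], [0.052, -0.999, -0.001], [-0.001, 0.001, -1.0]]
wrist_force: [0.6, -0.1, -0.4]
gripper_width: 1.0
gripper_force: 0.0
```

servo_tool(commands=[[[0.2,0,0,0,0,0,0],[0.5,0,0,0,0,0,0],[1,0,0,0,0,0,0],[1,0,0,0,0,0,0],[1,0,0,0,0,0,0]]])

```text
time_s: 2.7
tcp_pos: [0.4449, 0.3987, 0.0134]
ee_rot: [[0.999, 0.052, 0.001], [0.052, -0.999, 0.001], [0.001, -0.001, -1.0]]
wrist_force: [0.0, 0.8, 0.5]
gripper_width: 0.664
gripper_force: 30.0
```

servo_tool(commands=[[[1,0,0,-20,0,0,0],[1,0,0,-60,0,0,0],[1,0,10,-110,0,0,0],[1,0,40,-160,0,0,0],[1,0,80,-200,0,0,0]]])

```text
time_s: 3.2
tcp_pos: [0.4486, 0.3295, 0.2041]
ee_rot: [[0.999, 0.054, 0.002], [0.054, -0.999, 0.002], [0.002, -0.002, -1.0]]
wrist_force: [1.1, 0.7, -0.7]
gripper_width: 0.655
gripper_force: 30.0
```

servo_tool(commands=[[[1,0,40,-5,0,0,0],[1,0,80,-5,0,0,-0.04],[1,0,120,-5,0,0,-0.08],[1,0,160,-5,0,0,-0.12],[1,0,200,-5,0,0,-0.165]]])

```text
time_s: 3.7
tcp_pos: [0.4583, 0.1278, 0.2068]
ee_rot: [[0.976, 0.218, 0.0], [0.218, -0.976, 0.0], [0.0, -0.0, -1.0]]
wrist_force: [1.4, 0.2, -0.9]
gripper_width: 0.661
gripper_force: 30.0
```

```bash
python3 - <<'E'
from station import r
from h import *
print(*plan(r,[.46,-.01,.22],12.3))
E
```

```text
t 3.7 tcp [0.4583 0.1278 0.2068] shift mm [-28.3 134.8 -13.3] rv [-0.    -0.     0.005]
```

servo_tool(commands=[[[1,-7,34,-3,0,0,0],[1,-14,68,-6,0,0,0],[1,-21,100,-10,0,0,0],[1,-28,128,-13,0,0,0],[1,-28,128,-13,0,0,0]]])

```text
time_s: 4.2
tcp_pos: [0.4584, -0.0041, 0.22]
ee_rot: [[0.977, 0.212, 0.0], [0.212, -0.977, -0.0], [0.0, 0.0, -1.0]]
wrist_force: [0.1, 0.3, -0.4]
gripper_width: 0.659
gripper_force: 30.0
```

```bash
python3 - <<'E'
from station import r
from h import *
c=grab(r,'wrist','w2'); print(*plan(r,[.556,-.09,.1],12.3))
print(proj(c,[[.556,-.09,.008]]).round(0))
E
```

```text
t 4.25 tcp [ 0.4586 -0.0029  0.2198] shift mm [ 76.6 105.8 119.8] rv [-0. -0. -0.]
[[396. 105.]]
```

View pics/w2.png

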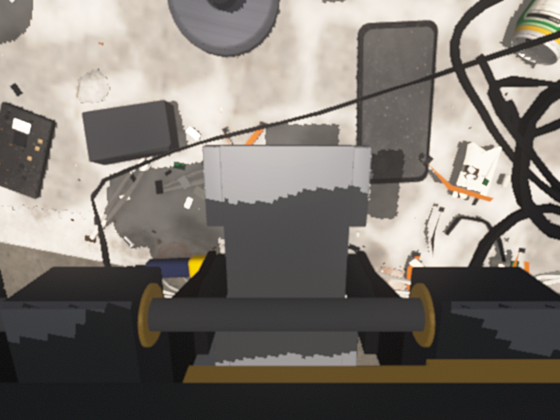

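The wrist view shows the phone with corners at (358,24), (438,22), (427,180) and about (361,183). The held card's front corners are at (204,147) and (370,147).

```bash
python3 - <<'E'
from h import *
from station import r
c=pickle.load(open('pics/w2.pkl','rb'))
P=ray(c,[(358,22.5),(438,21.5),(427,181),(361,183)],.008); print(P.mean(0),P.round(3).tolist(),cv2.minAreaRect((P[:,:2]*1000).astype(np.float32)))
P=ray(c,[(204,147),(370,147)],.2198-.007); s=r.sense(); print(((P-s['tcp_pos'])@np.array(s['ee_rot'])*1000).round(1))
E
```

```text
[ 0.55448066 -0.09003947  0.008     ] [[0.617, -0.035, 0.008], [0.633, -0.105, 0.008], [0.492, -0.142, 0.008], [0.476, -0.078, 0.008]] ((554.5255126953125, -88.73368835449219), (147.99339294433594, 71.63874053955078), 14.731428146362305)
[[ 60.5 -34.1   7. ]
 [ 60.5  36.7   7. ]]
```

servo_tool(commands=[[[1,19,26,20,0,0,-0.005],[1,38,52,50,0,0,-0.01],[1,57,79,85,0,0,-0.015],[1,76,105,120,0,0,-0.022],[1,76,105,150,0,0,-0.022]]])

```text
time_s: 4.75
tcp_pos: [0.5584, -0.0888, 0.0673]
ee_rot: [[0.972, 0.236, 0.001], [0.236, -0.972, -0.0], [0.001, 0.001, -1.0]]
wrist_force: [-0.9, 0.2, -1.5]
gripper_width: 0.656
gripper_force: 30.0
```

servo_tool(commands=[[[1,0,0,10,0,0,0],[1,0,0,20,0,0,0],[1,0,0,30,0,0,0],[1,0,0,30,0,0,0],[1,0,0,30,0,0,0]]])

```text
time_s: 5.25
tcp_pos: [0.5564, -0.0873, 0.0408]
ee_rot: [[0.971, 0.238, 0.002], [0.238, -0.971, 0.0], [0.002, 0.0, -1.0]]
wrist_force: [-0.0, -0.2, -0.0]
gripper_width: 0.657
gripper_force: 30.0
```

```bash
python3 - <<'E'
from station import r
from h import *
print(*plan(r,[.555,-.0895,.0215],13.5))
E
```

```text
t 5.25 tcp [ 0.5564 -0.0873  0.0408] shift mm [-2.   1.8 19.3] rv [ 0.    -0.002  0.005]
```

servo_tool(commands=[[[1,-1,1,5,0,0,0],[1,-2,2,10,0,0,0],[1,-2,2,14,0,0,0],[1,-2,2,18,0,0,0],[1,-2,2,18,0,0,0]]])

```text
time_s: 5.75
tcp_pos: [0.5543, -0.0903, 0.0214]
ee_rot: [[0.972, 0.237, -0.0], [0.237, -0.972, -0.0], [-0.0, 0.0, -1.0]]
wrist_force: [-0.1, 0.1, -1.1]
gripper_width: 0.655
gripper_force: 30.0
```

servo_tool(commands=[[[1,0,0,0.5,0,0,0],[1,0,0,1,0,0,0],[1,0,0,1,0,0,0],[1,0,0,1,0,0,0],[1,0,0,1,0,0,0]]])

```text
time_s: 6.25
tcp_pos: [0.5544, -0.0902, 0.0211]
ee_rot: [[0.971, 0.237, 0.0], [0.237, -0.971, -0.0], [0.0, 0.0, -1.0]]
wrist_force: [-1.7, 0.3, 6.0]
gripper_width: 0.654
gripper_force: 30.0
```

servo_tool(commands=[[[0.3,0,0,0,0,0,0],[0.1,0,0,0,0,0,0],[0.1,0,0,0,0,0,0],[0,0,0,-10,0,0,0],[0,0,0,-30,0,0,0]]])

```text
time_s: 6.75
tcp_pos: [0.5532, -0.0903, 0.0499]
ee_rot: [[0.972, 0.237, -0.004], [0.237, -0.972, -0.0], [-0.004, -0.001, -1.0]]
wrist_force: [0.2, -0.9, -0.4]
gripper_width: 0.955
gripper_force: 0.0
```

servo_tool(commands=[[[0,0,0,-30,0,0,0],[0,-20,-10,-70,0,0,0],[0,-50,-40,-110,0,0,0],[0,-75,-80,-150,0,0,0],[0,-75,-80,-150,0,0,0]]])

```text
time_s: 7.25
tcp_pos: [0.4618, -0.0292, 0.2046]
ee_rot: [[0.971, 0.238, 0.006], [0.238, -0.971, 0.001], [0.006, -0.0, -1.0]]
wrist_force: [0.6, -0.0, -0.1]
gripper_width: 1.002
gripper_force: 0.0
```

```bash
python3 - <<'E'
from station import r
from h import *
c=grab(r,'wrist','w3'); print(*plan(r,[.435,.2645,.2],-10.3))
P=proj(c,[[.555,-.09,.008]])[0]; print(P); x,y=P.astype(int); x0,y0=max(0,x-140),max(0,y-110); print(x0,y0)
cv2.imwrite('pics/w3c.png',cv2.resize(c['pixels'][y0:y0+220,x0:x0+260,::-1],None,fx=2.5,fy=2.5))
E
```

```text
t 7.3 tcp [ 0.4618 -0.0286  0.2058] shift mm [  44.  -291.     6.2] rv [-0.002 -0.008  0.421]
[375.22046443 108.03346221]
235 0
```

View pics/w3c.png

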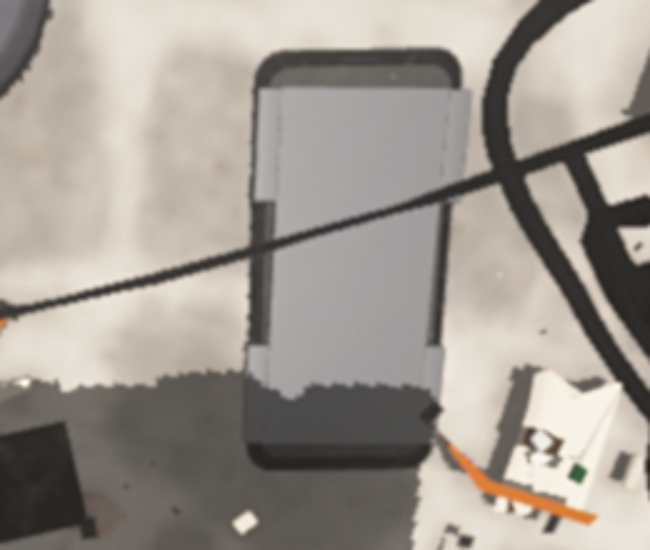

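The card sits centred on the phone, with crop gaps of about 40 px at the top and 30 px at the bottom and under 3 mm of offset sideways. Next is the battery.

servo_tool(commands=[[[0,7,-45,0,0,0,0.07],[0,14,-92,0,0,0,0.14],[0,21,-139,0,0,0,0.21],[0,28,-186,0,0,0,0.28],[0,35,-233,0,0,0,0.35]]])

```text
time_s: 7.8
tcp_pos: [0.4411, 0.2061, 0.201]
ee_rot: [[0.994, -0.113, 0.001], [-0.113, -0.994, 0.0], [0.0, -0.0, -1.0]]
wrist_force: [1.4, -0.3, 0.3]
gripper_width: 0.999
gripper_force: 0.0
```

```bash
python3 - <<'E'
from station import r
from h import *
print(*plan(r,[.435,.2645,.08],-10.3))
E
```

```text
t 7.8 tcp [0.4411 0.2061 0.201 ] shift mm [-12.7 -57.2 121. ] rv [-0.    -0.     0.066]
```

servo_tool(commands=[[[0,-4,-20,10,0,0,0.02],[0,-9,-42,30,0,0,0.05],[0,-13,-56,60,0,0,0.066],[0,-13,-56,95,0,0,0.066],[0,-13,-56,121,0,0,0.066]]])

```text
time_s: 8.3
tcp_pos: [0.4341, 0.2615, 0.0778]
ee_rot: [[0.985, -0.175, -0.001], [-0.175, -0.985, -0.001], [-0.001, 0.001, -1.0]]
wrist_force: [0.3, -0.8, -0.2]
gripper_width: 1.0
gripper_force: 0.0
```

servo_tool(commands=[[[0,0,0,10,0,0,0],[0,0,0,20,0,0,0],[0,0,0,30,0,0,0],[0,0,0,40,0,0,0],[0,0,0,40,0,0,0]]])

```text
time_s: 8.8
tcp_pos: [0.4343, 0.261, 0.0389]
ee_rot: [[0.984, -0.176, -0.001], [-0.176, -0.984, -0.001], [-0.001, 0.001, -1.0]]
wrist_force: [-0.4, 0.7, 0.3]
gripper_width: 1.003
gripper_force: 0.0
```

```bash
python3 - <<'E'
from station import r
from h import *
print(*plan(r,[.435,.2645,.0135],-10.3))
E
```

```text
t 8.8 tcp [0.4343 0.261  0.0389] shift mm [ 0.1 -3.6 25.4] rv [0.001 0.001 0.002]
```

servo_tool(commands=[[[0,0,-3,7,0,0,0],[0,0,-3,14,0,0,0],[0,0,-3,20,0,0,0],[0,0,-3,26,0,0,0],[0,0,-3,26,0,0,0]]])

```text
time_s: 9.3
tcp_pos: [0.4347, 0.264, 0.0127]
ee_rot: [[0.984, -0.176, -0.001], [-0.176, -0.984, -0.002], [-0.001, 0.002, -1.0]]
wrist_force: [0.5, -0.9, -0.2]
gripper_width: 1.003
gripper_force: 0.0
```

servo_tool(commands=[[[0.2,0,0,0,0,0,0],[0.5,0,0,0,0,0,0],[1,0,0,0,0,0,0],[1,0,0,0,0,0,0],[1,0,0,0,0,0,0]]])

```text
time_s: 9.8
tcp_pos: [0.4353, 0.2646, 0.0139]
ee_rot: [[0.984, -0.176, 0.0], [-0.176, -0.984, 0.0], [0.0, -0.0, -1.0]]
wrist_force: [0.8, -0.4, 0.4]
gripper_width: 0.634
gripper_force: 0.0
```

servo_tool(commands=[[[1,0,0,0,0,0,0],[1,0,0,-10,0,0,0],[1,0,0,-50,0,0,0],[1,0,0,-100,0,0,0],[1,0,0,-140,0,0,0]]])

```text
time_s: 10.3
tcp_pos: [0.4355, 0.2647, 0.1568]
ee_rot: [[0.984, -0.175, 0.002], [-0.175, -0.984, 0.001], [0.002, -0.002, -1.0]]
wrist_force: [0.9, 0.5, -0.1]
gripper_width: 0.571
gripper_force: 30.0
```

```bash
python3 - <<'E'
from station import r
from h import *
print(*plan(r,[.49,-.0105,.2],13.7))
c=grab(r,'wrist','w4'); s=r.sense()
p=c['pixels']; cv2.imwrite('pics/w4c.png',p[:,:,::-1])
E
```

```text
t 10.3 tcp [0.4355 0.2647 0.1568] shift mm [102.  261.3 -43.5] rv [-0.001 -0.002 -0.415]
```

View pics/w4c.png

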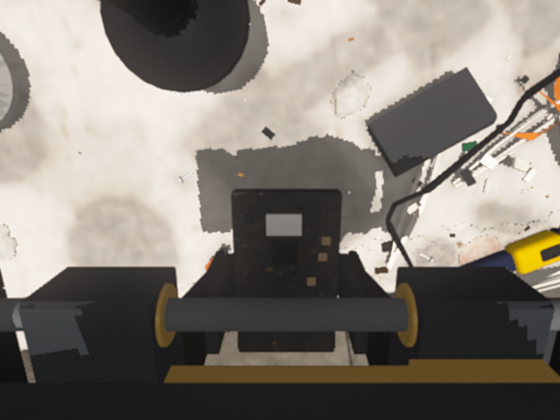

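The view shows the battery held squarely, with its front corners at (232,190) and (340,190).

servo_tool(commands=[[[1,15,40,-25,0,0,-0.05],[1,30,85,-43,0,0,-0.12],[1,47,132,-43,0,0,-0.2],[1,65,178,-43,0,0,-0.28],[1,82,220,-43,0,0,-0.35]]])

```text
time_s: 10.85
tcp_pos: [0.4769, 0.0315, 0.1975]
ee_rot: [[0.984, 0.176, 0.001], [0.176, -0.984, 0.001], [0.001, -0.0, -1.0]]
wrist_force: [1.3, 0.9, -0.2]
gripper_width: 0.565
gripper_force: 30.0
```

```bash
python3 - <<'E'
from station import r
from h import *
c=pickle.load(open('pics/w4.pkl','rb'))
P=ray(c,[(232,190),(340,190)],.1568-.004); R=Ro.from_euler('z',-10.1,degrees=True).as_matrix()@np.diag([1,-1,-1]); print(((P-[.4355,.2647,.1568])@R*1000).round(1))
print(*plan(r,[.554,-.0905,.1],13.7))
E
```

```text
[[ 42.7 -23.6   4. ]
 [ 42.8  23.1   4. ]]
t 10.85 tcp [0.4769 0.0315 0.1975] shift mm [ 54.4 133.7  97.5] rv [-0.    -0.001 -0.063]
```

servo_tool(commands=[[[1,13,33,5,0,0,-0.02],[1,27,66,20,0,0,-0.04],[1,41,100,50,0,0,-0.063],[1,54,132,80,0,0,-0.063],[1,54,132,110,0,0,-0.063]]])

```text
time_s: 11.35
tcp_pos: [0.5551, -0.0902, 0.0857]
ee_rot: [[0.973, 0.23, 0.002], [0.23, -0.973, -0.0], [0.002, 0.001, -1.0]]
wrist_force: [0.0, 0.5, 0.0]
gripper_width: 0.563
gripper_force: 30.0
```

servo_tool(commands=[[[1,0,0,10,0,0,0],[1,0,0,20,0,0,0],[1,0,0,30,0,0,0],[1,0,0,40,0,0,0],[1,0,0,40,0,0,0]]])

```text
time_s: 11.85
tcp_pos: [0.5525, -0.0867, 0.0461]
ee_rot: [[0.972, 0.235, -0.001], [0.235, -0.972, 0.0], [-0.001, -0.0, -1.0]]
wrist_force: [0.7, -0.8, 0.2]
gripper_width: 0.565
gripper_force: 30.0
```

```bash
python3 - <<'E'
from station import r
from h import *
print(*plan(r,[.554,-.0905,.0285],13.7))
E
```

```text
t 11.85 tcp [ 0.5525 -0.0867  0.0461] shift mm [ 0.6  4.  17.6] rv [-0.     0.001 -0.002]
```

servo_tool(commands=[[[1,0.5,2,4,0,0,0],[1,0.5,3.5,9,0,0,0],[1,0.5,3.5,14,0,0,0],[1,0.5,3.5,17.5,0,0,0],[1,0.5,3.5,17.5,0,0,0]]])

```text
time_s: 12.35
tcp_pos: [0.554, -0.0906, 0.0285]
ee_rot: [[0.972, 0.234, -0.001], [0.234, -0.972, -0.0], [-0.001, -0.0, -1.0]]
wrist_force: [0.4, -0.2, -1.2]
gripper_width: 0.568
gripper_force: 30.0
```

servo_tool(commands=[[[1,0,0,0.3,0,0,0],[1,0,0,0.6,0,0,0],[1,0,0,0.6,0,0,0],[1,0,0,0.6,0,0,0],[1,0,0,0.6,0,0,0]]])

```text
time_s: 12.85
tcp_pos: [0.5545, -0.0905, 0.0287]
ee_rot: [[0.972, 0.234, 0.0], [0.234, -0.972, 0.0], [0.0, 0.0, -1.0]]
wrist_force: [0.2, 0.5, -1.1]
gripper_width: 0.566
gripper_force: 30.0
```

Not touching yet, so I'll creep down.

servo_tool(commands=[[[1,0,0,0.5,0,0,0],[1,0,0,1,0,0,0],[1,0,0,1,0,0,0],[1,0,0,1,0,0,0],[1,0,0,1,0,0,0]]])

```text
time_s: 13.35
tcp_pos: [0.5545, -0.0905, 0.0276]
ee_rot: [[0.972, 0.234, 0.0], [0.234, -0.972, -0.0], [0.0, 0.0, -1.0]]
wrist_force: [0.4, -0.2, 0.3]
gripper_width: 0.562
gripper_force: 30.0
```

servo_tool(commands=[[[1,0,0,0.5,0,0,0],[1,0,0,1,0,0,0],[1,0,0,1,0,0,0],[1,0,0,1,0,0,0],[1,0,0,1,0,0,0]]])

```text
time_s: 13.85
tcp_pos: [0.5545, -0.0905, 0.0276]
ee_rot: [[0.972, 0.234, 0.0], [0.234, -0.972, -0.0], [0.0, 0.0, -1.0]]
wrist_force: [-2.5, 0.7, 6.8]
gripper_width: 0.569
gripper_force: 30.0
```

servo_tool(commands=[[[0.4,0,0,0,0,0,0],[0.2,0,0,0,0,0,0],[0.2,0,0,0,0,0,0],[0.1,0,0,-10,0,0,0],[0,0,0,-35,0,0,0]]])

```text
time_s: 14.35
tcp_pos: [0.5528, -0.0907, 0.0602]
ee_rot: [[0.972, 0.234, -0.005], [0.234, -0.972, -0.0], [-0.005, -0.001, -1.0]]
wrist_force: [0.9, 0.6, -0.3]
gripper_width: 0.877
gripper_force: 0.0
```

servo_tool(commands=[[[0,0,0,-40,0,0,0],[0,-20,-10,-80,0,0,0],[0,-50,-40,-120,0,0,0],[0,-75,-80,-160,0,0,0],[0,-75,-100,-170,0,0,0]]])

```text
time_s: 14.85
tcp_pos: [0.4567, -0.0107, 0.2345]
ee_rot: [[0.973, 0.233, 0.003], [0.233, -0.973, 0.001], [0.003, -0.0, -1.0]]
wrist_force: [1.1, 0.7, 0.1]
gripper_width: 0.997
gripper_force: 0.0
```

```bash
python3 - <<'E'
from station import r
from h import *
c=grab(r,'wrist','w5'); print(*plan(r,[.50,.20,.24],0))
# battery: dark pixels inside card
P=[[.554,-.0905,.024]]; print(proj(c,P))
u,v=proj(c,P)[0].astype(int); g=cv2.cvtColor(c['pixels'],cv2.COLOR_RGB2GRAY)
m=(g<75).astype(np.uint8); n,l,st,ce=cv2.connectedComponentsWithStats(m); k=l[v+8,u-6]; print(k,st[k],ce[k]);
cn=max(cv2.findContours((l==k).astype(np.uint8),0,1)[0],key=cv2.contourArea)[:,0]; Q=ray(c,cn,.024); print(cv2.minAreaRect((Q[:,:2]*1000).astype(np.float32)))
x0,y0=u-130,max(0,v-110); cv2.imwrite('pics/w5c.png',cv2.resize(c['pixels'][y0:y0+220,x0:x0+260,::-1],None,fx=2.5,fy=2.5))
E
```

```text
t 14.9 tcp [ 0.4574 -0.0079  0.2382] shift mm [  90.5 -191.9   -0.7] rv [-0.002 -0.01   0.239]
[[391.86397101 107.1863097 ]]
3 [  191     0   369   277 13926] [462.1855522  125.31897171]
((491.01849365234375, -118.40594482421875), (256.31036376953125, 353.5687255859375), 35.207679748535156)
```

View pics/w5c.png

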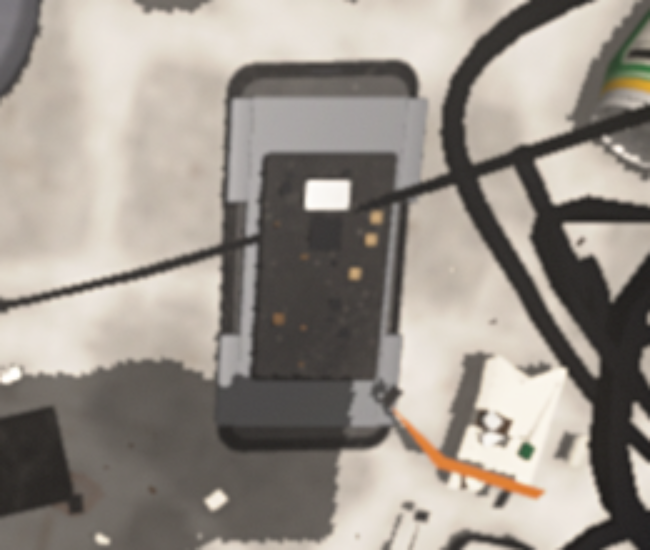

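The battery lies centred and aligned on the card, with corners in the crop at about (265,153), (397,153), (378,380) and (252,378). Next is the lamp.

servo_tool(commands=[[[0,18,-40,0,0,0,0.05],[0,36,-80,0,0,0,0.1],[0,54,-120,0,0,0,0.15],[0,72,-160,0,0,0,0.2],[0,90,-192,0,0,0,0.239]]])

```text
time_s: 15.4
tcp_pos: [0.5006, 0.199, 0.2323]
ee_rot: [[1.0, -0.003, 0.001], [-0.003, -1.0, 0.001], [0.001, -0.001, -1.0]]
wrist_force: [0.7, -0.7, 0.2]
gripper_width: 1.0
gripper_force: 0.0
```

```bash
python3 - <<'E'
from station import r
from h import *
print(*plan(r,[.571,.301,.24],0))
E
```

```text
t 15.4 tcp [0.5006 0.199  0.2323] shift mm [  70.  -102.2   -7.5] rv [-0.001 -0.001 -0.003]
```

servo_tool(commands=[[[0,20,-30,-5,0,0,0],[0,40,-60,-8,0,0,0],[0,60,-90,-8,0,0,0],[0,70,-102,-8,0,0,0],[0,70,-102,-8,0,0,0]]])

```text
time_s: 15.9
tcp_pos: [0.5717, 0.3002, 0.2387]
ee_rot: [[1.0, -0.002, -0.0], [-0.002, -1.0, -0.0], [-0.0, 0.0, -1.0]]
wrist_force: [-0.9, -0.6, 0.3]
gripper_width: 0.998
gripper_force: 0.0
```

```bash
python3 - <<'E'
from station import r
from h import *
print(*plan(r,[.571,.301,.147],0))
c=pickle.load(open('pics/w4.pkl','rb'))
for z in(.073,.085): print(ray(c,[(176,91),(103,15),(249,15)],z).round(4).tolist())
E
```

```text
t 15.9 tcp [0.5717 0.3002 0.2387] shift mm [-0.7 -0.8 91.7] rv [ 0.     0.    -0.002]
[[0.5319, 0.3161, 0.073], [0.5797, 0.3468, 0.073], [0.5649, 0.2638, 0.073]]
[[0.5309, 0.3128, 0.085], [0.5762, 0.3419, 0.085], [0.5622, 0.2632, 0.085]]
```

servo_tool(commands=[[[0,0,-1,20,0,0,0],[0,0,-1,40,0,0,0],[0,0,-1,60,0,0,0],[0,0,-1,78,0,0,0],[0,0,-1,91,0,0,0]]])

```text
time_s: 16.4
tcp_pos: [0.5701, 0.2985, 0.1478]
ee_rot: [[1.0, -0.003, -0.001], [-0.003, -1.0, -0.001], [-0.001, 0.001, -1.0]]
wrist_force: [0.8, -0.4, -0.3]
gripper_width: 0.998
gripper_force: 0.0
```

servo_tool(commands=[[[0.2,0,0,0,0,0,0],[0.5,0,0,0,0,0,0],[1,0,0,0,0,0,0],[1,0,0,0,0,0,0],[1,0,0,0,0,0,0]]])

```text
time_s: 16.9
tcp_pos: [0.5712, 0.2999, 0.1494]
ee_rot: [[1.0, -0.003, 0.001], [-0.003, -1.0, 0.001], [0.001, -0.001, -1.0]]
wrist_force: [0.2, -0.5, 0.4]
gripper_width: 0.63
gripper_force: 0.0
```

servo_tool(commands=[[[1,0,0,0,0,0,0],[1,0,0,0,0,0,0],[1,0,0,0,0,0,0],[1,0,0,0,0,0,0],[1,0,0,0,0,0,0]]])

```text
time_s: 17.4
tcp_pos: [0.5708, 0.3002, 0.1486]
ee_rot: [[1.0, -0.003, -0.0], [-0.003, -1.0, 0.001], [-0.0, -0.001, -1.0]]
wrist_force: [-1.4, 1.3, 0.4]
gripper_width: 0.263
gripper_force: 30.0
```

```bash
python3 - <<'E'
import numpy as np
a=np.linspace(1.768,4.401,31); r=np.linspace(.2143,.1896,31)
X=np.c_[.6125+r*np.cos(a),.09+r*np.sin(a)]; print(X[[0,-1]].round(4))
for k in range(0,30,5): print([[float(round(1000*(p[0]-X[k,0]))),float(round(-1000*(p[1]-X[k,1])))] for p in X[k+1:k+6]])
E
```

```text
[[ 0.5705  0.3001]
 [ 0.5544 -0.0905]]
[[-18.0, 5.0], [-35.0, 12.0], [-52.0, 20.0], [-68.0, 30.0], [-83.0, 41.0]]
[[-14.0, 12.0], [-26.0, 26.0], [-38.0, 40.0], [-48.0, 55.0], [-56.0, 71.0]]
[[-7.0, 17.0], [-13.0, 34.0], [-17.0, 51.0], [-19.0, 69.0], [-20.0, 87.0]]
[[1.0, 18.0], [3.0, 35.0], [6.0, 52.0], [11.0, 69.0], [18.0, 85.0]]
[[8.0, 15.0], [17.0, 30.0], [27.0, 44.0], [39.0, 56.0], [52.0, 68.0]]
[[13.0, 10.0], [28.0, 20.0], [43.0, 27.0], [58.0, 34.0], [74.0, 39.0]]
```

servo_tool(commands=[[[1,-18,5,0,0,0,0],[1,-35,12,0,0,0,0],[1,-52,20,0,0,0,0],[1,-68,30,0,0,0,0],[1,-83,41,0,0,0,0]]])

```text
time_s: 17.9
tcp_pos: [0.4879, 0.2591, 0.1486]
ee_rot: [[1.0, -0.002, 0.002], [-0.002, -1.0, 0.001], [0.002, -0.001, -1.0]]
wrist_force: [2.0, 1.4, -2.0]
gripper_width: 0.265
gripper_force: 30.0
```

servo_tool(commands=[[[1,-14,12,0,0,0,0],[1,-26,26,0,0,0,0],[1,-38,40,0,0,0,0],[1,-48,55,0,0,0,0],[1,-56,71,0,0,0,0]]])

```text
time_s: 18.4
tcp_pos: [0.4316, 0.1881, 0.1486]
ee_rot: [[1.0, -0.002, 0.001], [-0.002, -1.0, 0.001], [0.001, -0.001, -1.0]]
wrist_force: [2.0, 1.9, -2.0]
gripper_width: 0.263
gripper_force: 30.0
```

servo_tool(commands=[[[1,-7,17,0,0,0,0],[1,-13,34,0,0,0,0],[1,-17,51,0,0,0,0],[1,-19,69,0,0,0,0],[1,-20,87,0,0,0,0]]])

```text
time_s: 18.9
tcp_pos: [0.411, 0.0998, 0.1486]
ee_rot: [[1.0, -0.003, -0.0], [-0.003, -1.0, 0.0], [-0.0, -0.0, -1.0]]
wrist_force: [0.6, 2.7, -1.8]
gripper_width: 0.268
gripper_force: 30.0
```

servo_tool(commands=[[[1,1,18,0,0,0,0],[1,3,35,0,0,0,0],[1,6,52,0,0,0,0],[1,11,69,0,0,0,0],[1,18,85,0,0,0,0]]])

```text
time_s: 19.4
tcp_pos: [0.4282, 0.0145, 0.1485]
ee_rot: [[1.0, -0.003, -0.002], [-0.003, -1.0, -0.0], [-0.002, 0.0, -1.0]]
wrist_force: [-1.1, 2.0, -0.4]
gripper_width: 0.273
gripper_force: 30.0
```

servo_tool(commands=[[[1,8,15,0,0,0,0],[1,17,30,0,0,0,0],[1,27,44,0,0,0,0],[1,39,56,0,0,0,0],[1,52,68,0,0,0,0]]])

```text
time_s: 19.9
tcp_pos: [0.4797, -0.0537, 0.1485]
ee_rot: [[1.0, -0.004, -0.003], [-0.004, -1.0, -0.0], [-0.003, 0.0, -1.0]]
wrist_force: [-1.0, 2.5, 1.3]
gripper_width: 0.263
gripper_force: 30.0
```

```bash
python3 - <<'E'
from station import r
from h import *
print(*plan(r,[.5545,-.0905,.1486],0))
E
```

```text
t 19.9 tcp [ 0.4797 -0.0537  0.1485] shift mm [75.  36.5 -0.3] rv [ 0.     0.003 -0.004]
```

servo_tool(commands=[[[1,13,9,0,0,0,0],[1,28,19,0,0,0,0],[1,43,26,0,0,0,0],[1,58,32,0,0,0,0],[1,75,37,0,0,0,0]]])

```text
time_s: 20.4
tcp_pos: [0.5543, -0.091, 0.1485]
ee_rot: [[1.0, -0.004, -0.004], [-0.004, -1.0, -0.001], [-0.004, 0.001, -1.0]]
wrist_force: [-2.3, 0.5, 1.7]
gripper_width: 0.261
gripper_force: 30.0
```

servo_tool(commands=[[[1,0,0,0,0,0,0],[1,0,0,0,0,0,0],[1,0,0,0,0,0,0],[1,0,0,0,0,0,0],[1,0,0,0,0,0,0]]])

```text
time_s: 20.9
tcp_pos: [0.5553, -0.0894, 0.1486]
ee_rot: [[1.0, -0.003, -0.0], [-0.003, -1.0, -0.0], [-0.0, 0.0, -1.0]]
wrist_force: [0.3, -2.9, -1.3]
gripper_width: 0.265
gripper_force: 30.0
```

servo_tool(commands=[[[0.5,0,0,0,0,0,0],[0.2,0,0,0,0,0,0],[0,0,0,0,0,0,0],[0,0,0,0,0,0,0],[0,0,0,0,0,0,0]]])

```text
time_s: 21.4
tcp_pos: [0.5559, -0.089, 0.1486]
ee_rot: [[1.0, -0.003, 0.0], [-0.003, -1.0, 0.0], [0.0, -0.0, -1.0]]
wrist_force: [-0.3, 0.7, 1.6]
gripper_width: 0.637
gripper_force: 0.0
```

servo_tool(commands=[[[0,0,0,-10,0,0,0],[0,0,0,-30,0,0,0],[0,0,0,-60,0,0,0],[0,0,0,-90,0,0,0],[0,0,0,-120,0,0,0]]])

```text
time_s: 21.9
tcp_pos: [0.5558, -0.0893, 0.2707]
ee_rot: [[1.0, -0.003, 0.001], [-0.003, -1.0, -0.0], [0.001, 0.0, -1.0]]
wrist_force: [0.2, -0.2, -0.8]
gripper_width: 0.983
gripper_force: 0.0
```

servo_tool(commands=[[[0,-30,0,0,0,0,0],[0,-60,-20,0,0,0,0],[0,-90,-50,0,0,0,0],[0,-100,-80,0,0,0,0],[0,-100,-80,0,0,0,0]]])

```text
time_s: 22.4
tcp_pos: [0.4549, -0.0071, 0.2701]
ee_rot: [[1.0, 0.001, 0.002], [0.001, -1.0, 0.001], [0.002, -0.001, -1.0]]
wrist_force: [0.4, 0.2, -0.3]
gripper_width: 1.0
gripper_force: 0.0
```

```bash
python3 - <<'E'
from station import r
from h import *
a=pickle.load(open('pics/scene0.pkl','rb'));K=np.ones((3,3),np.uint8)
c=grab(r,'scene','s9'); d=grab(r,'side','d9')
# black head in scene/side: project the expected head and find dark blob centroid nearby
for n,q in(('scene',c),('side',d)):
    u,v=proj(q,[[.5545,-.0905,.168]])[0]; w=22; x0,y0=int(u)-w,int(v)-w
    g=cv2.cvtColor(q['pixels'],cv2.COLOR_RGB2GRAY)[y0:y0+50,x0:x0+2*w]; print(n,(u-x0,v-y0)); print('\n'.join(''.join('#' if p<45 else '+' if p<80 else '.' for p in row) for row in g[::1]))
s=r.sense(); print(s['time_s'],s['tcp_pos'],s['wrist_force'])
E
```

```text
scene (np.float64(22.416748667915783), np.float64(22.263682921920264))
###+..................................+##+..
+......................................##+..
........................................#+++
........................................##..
........................................##..
........................................###+
.......................................+####
....................................+++++##+
.....++...........................+++++++###
+....+++.......................+++++++++.+##
++++++++......................++++++++++..+#
++++++++......................+++++++++....#
++++++++.....................++++++++++.....
++++++++....................+++++++++++.....
+++++...........+.........++++++++++++......
+++.............+........+++++++++#+++.++...
+..............+.......+++#+++++++#++.......
...............+.......++######++++#+.......
..............++......+++###+++++++++.....+#
.............++.......++++##+++#+++.....++#+
...........+++.......+++++++++#+++..+++++##+
.........++++.......+++++++++##+++...+++####
.....+++++++.......+++++++++####+......
[... 2921 characters left out ...]
++###++++####++...+...++.+###++++.
............+#++++####+........+#####+....++
.............+#++#####.........+##+.........
.............+########+.....................
....+.......++########++....................
....+......++#######+++++...................
...........+#######+++++#+..................
...........+######+++++++#++................
...........#######++++++++##+...............
..........+######+++++++++###++.............
.........+++#####+++++++++#####+............
..........+++######++++++#######+...........
.........+++++######+++########++...........
..............++###############+++..........
22.5 [ 0.45621892 -0.00855041  0.26961891] [-0.02958181  0.46435176  0.47555852]
```

The grip shows within a pixel of its target column in both views, and the gripper is clear. I'm handing the job in.

```bash
python3 -c "
from station import r
print(r.finish_job())"
```

```text
the job is handed in; nothing more can be done
None
```

The card is on the phone, the battery is on the card and the lamp head stands over the battery; I checked all three by camera, released everything, and handed the job in at about 22.5 s, but no verdict came back.

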